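# Fit up a gate-post foot for tacking

### The job

Set the steel parts out for tack welding: stand the square tube in the middle of the big rectangular base plate, square to its edges, and lay the flat ring centred on top of it. In line with it along the middle of the same plate stand the angle cleat on its foot, also square to the plate, halfway between the tube and the plate's left end as the robot sees it, and the short bush halfway between the tube and the right end. Stand the long pipe stub in the middle of the round flange plate, and leave the tin and the hammer where they are.

Things in the scene. Friction and masses are not known exactly. Their poses are not given: they have to be found in the camera images.
- base_plate: Target, fixed: rusty brown steel plate, 110 mm deep (x) by 240 mm long (y), 8 mm thick, four bolt holes near its corners, a low lip (8 mm wide, 8 mm above the plate) along its long far edge, x +47 to +55 mm. Yaw within 15 degrees. Origin: centre of its underside, on the bench (z = 0); x points to the lip, away from the robot, y to its left end as the robot sees it (towards world +y).
- round_flange: Target, fixed to the bench: rusty brown round flange plate, 110 mm diameter, 12 mm thick, flat top, four dark bolt holes. Origin: centre of its underside, on the bench (z = 0).
- square_post: Loose offcut of square steel tube, 40 x 40 mm outside, 4 mm wall, 60 mm tall, standing on end, 0.27 kg. Its x and y are square to its faces. At the start yaw within 30 degrees. Origin: centre of its underside, z up. 
- angle_cleat: Loose L-section angle-iron cleat, 0.2 kg: flat foot 40 mm long (x) by 36 mm (y), 8 mm thick, and an upright leg 40 mm long, 8 mm thick, rising to 50 mm along the foot's -y edge (leg centre at y -14 mm); can be pinched by the leg from above. At the start yaw within 30 degrees. Origin: centre of the foot's underside, z up.
- short_bush: Loose short thick-walled steel tube standing on end, 40 mm outside diameter, 24 mm bore, 35 mm tall, 0.22 kg. Origin: centre of its underside, z up. 
- long_stub: Loose long thin-walled steel pipe stub standing on end, 48 mm outside diameter, 38 mm bore, 75 mm tall, 0.33 kg: the tallest of the steel parts. Origin: centre of its underside, z up. 
- cap_ring: Loose flat steel ring, 56 mm outside diameter, 26 mm hole, 16 mm thick, lying flat, 0.24 kg. Origin: centre of its underside, z up. 
- tin: Bystander: upright green tin, 66 mm diameter, 100 mm tall, loose on the bench between and beyond the two plates. Leave alone. Origin: centre of its underside, z up. 
- hammer: Bystander: hammer about 260 mm long, lying loose at the robot's left, head away from the robot. Leave alone. Origin: underside, near its middle.
There are look-alikes about, which are no part of the job. What is shaped like the short_bush but brown is not meant.

How it is judged:
By the outcome, as a careful person would: the job done as asked, in the order asked, and still so for the second after the job is handed in, with the robot touching nothing.
It also fails if it takes over 115 s, if anything falls off the work surface, if the arm or the gripper's body presses on something with over 40 N, if the wrist force passes 120 N, or if a joint passes its speed limit or range.

### The arm

A 6-joint arm with a two-finger parallel gripper is mounted at the origin on the work surface. World frame = base frame: x ahead of the robot, y to its left, z up, the work surface at z = 0. Lengths are in m, angles in degrees, forces in N, time in s.
With the tool pointing down it reaches from about 0.375 to 0.9 m from the base axis. Payload 3.1 kg.
Tool frame: the origin (TCP) lies at the very end of the fingers, on their centre line; the grasp point (between the pads) lies 19 mm behind it; z points along the fingers, y is the line along which they close (so a half turn about z gives the same grasp; the last joint's range is limited). The gripper opens to 87 mm and grips with 3 to 60 N. Pads are 19 mm wide; open, the fingers measure 117 mm over their backs; the gripper's body (75 mm by 190 mm) begins 51 mm behind the grasp point.
Start: joints at [-84.368, 30.224, 82.088, -0, 67.689, -10.227], TCP at [0.171, -0.601, 0.223] pointing down, gripper open.
Joint ranges: [-176.69, 176.69], [-43.24, 126.21], [12.49, 139.97], [-82, 262], [0, 151.66], [-163.58, 163.58]. Speed limits (degrees/s): [159.86, 159.86, 180, 180, 180, 180].

### API

Orientations are given as a 3x3 rotation matrix whose columns are the frame's x, y, z axes.
In Python, from rig import bot, imaging gives the robot as it stands.
- The arm moves only by the tool drive_tool, never from a script. Its argument "deltas" is text: rows parted by semicolons, each of 5 numbers parted by spaces: the finger opening in mm, from 0 to 87, then the shift along the world's x, y, z in mm, then the turn about the world's z in rad. In form: jaw dx dy dz twist; .... A call has 1 to 12 rows; each row is the pose to reach, as a shift and turn from the pose commanded when the call began; what a row does not reach only later rows make up. A row lasts 1/10 s, in which the tool goes at most 50 mm and 8.59 degrees, less where a joint would pass 70% of its speed; a pose out of reach is approached as far as the arm can. A call with a gripper value outside its range is refused whole. The fingers move at their own pace and stop on an object; the grip force is fixed at half the most. Time passes only in rows, so rows that repeat a pose let the fingers close. It gives the time, the measured TCP pose, the force, the opening and the grip force at its end, in the units of the state.
- bot.read_state(): the state, without advancing time (a new reading comes with each control period).
- imaging.capture(name): name is "side" or "top"; returns the picture (420x560x3 uint8, red, green, blue); there is no depth.
- imaging.camera_model(name): a dict with "fx", "fy", "cx", "cy" (pixels), "dist" ([k1, k2, p1, p2, k3] as OpenCV has them; the pictures are not rectified), "T" (4x4, takes a point from camera to world coordinates). Camera axes: x right, y down, z forward; pixel columns grow to the right and rows downward; lengths in m; the calibration is good to about 2 mm. A picture is of the moment at which its call begins. camera_model takes no time and is no camera call.
- bot.hand_in(): hands the job in; it is judged then, once.
The state is a dict: "time_s": time; "joint_positions": joint angles; "qvel": joint speeds; "tau": joint torques, N m; "position": TCP position; "tcp_rot": TCP orientation; "force": force on the tool from outside, world axes, zero at the start; "moment": the same for the moment, N m; "opening": opening from 0.0 (shut) to 1.0 (fully open); "grasp_force": force on a finger pad.
Only numpy, scipy, OpenCV 4.12 (cv2) and the standard library are available. Lean on these libraries where they do the work, as an engineer would, in place of code of your own. Each camera call takes 0.05 s, during which the arm holds its last target. There are 200 camera calls.

## Working session

There is one attempt and no reset: what is moved stays moved. The work goes in short steps, Python scripts to look and compute and a tool call to move; the robot and the scene stay as the last step left them, time stands still between calls to the robot, and variables do not carry over. Pictures are saved under pics/ and viewed, at most 14 in all, crops included, and the job is handed in when it is done.

Besides the shell and the picture viewer there is one more tool, called as name(argument=value, ...) on one line, values as JSON. drive_tool: Moves the arm, as the interface text tells. Its arguments: {"type":"object","properties":{"deltas":{"type":"string"}},"required":["deltas"]}

```bash
ls; mkdir -p pics; python3 - <<'E'
from rig import bot, imaging
import cv2
for n in("top","side"):
    im=imaging.capture(n); cv2.imwrite(f"pics/{n}0.png",im[:,:,::-1])
    m=imaging.camera_model(n); print(n,m)
s=bot.read_state(); print(s["time_s"],s["position"],s["tcp_rot"],s["opening"])
E
```

```text
pics
top {'fx': 407.0611166719891, 'fy': 407.0611166719891, 'cx': 279.91139142004545, 'cy': 216.42662416816523, 'dist': array([0.03287728, 0.        , 0.        , 0.        , 0.        ]), 'T': array([[ 0.0242976 , -0.99700966,  0.07335772,  0.45660552],
       [-0.99941973, -0.02597735, -0.02203143,  0.12754694],
       [ 0.02387119, -0.07277985, -0.99706232,  0.94029823],
       [ 0.        ,  0.        ,  0.        ,  1.        ]])}
side {'fx': 527.5543536442023, 'fy': 527.5543536442023, 'cx': 276.91237824909757, 'cy': 207.72932941793948, 'dist': array([-0.10625819,  0.        ,  0.        ,  0.        ,  0.        ]), 'T': array([[-9.40941597e-01, -2.52619118e-01,  2.25416264e-01,
         2.04926146e-01],
       [-3.38568354e-01,  7.00857580e-01, -6.27829692e-01,
         1.03401589e+00],
       [ 6.17085531e-04, -6.67069887e-01, -7.44994890e-01,
         1.12711941e+00],
       [ 0.00000000e+00,  0.00000000e+00,  0.00000000e+00,
         1.00000000e+00]])}
0.1 [ 0.17076505 -0.60051969  0.2216638 ] [[ 9.61917435e-01  2.73340090e-01 -2.08063525e-04]
 [ 2.73339951e-01 -9.61915427e-01  1.99542250e-03]
 [ 3.45289452e-04 -1.97630377e-03 -9.99997987e-01]] 1.0003289978083307
```

View pics/top0.png

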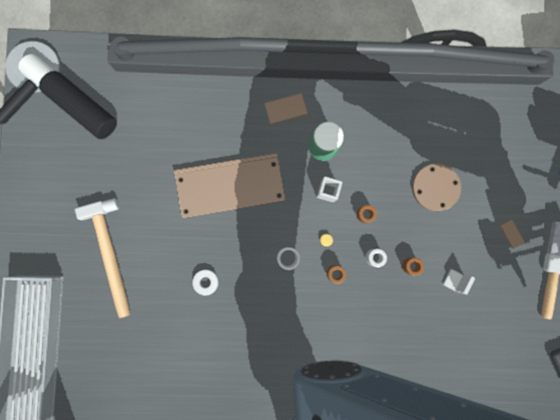

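View pics/side0.png

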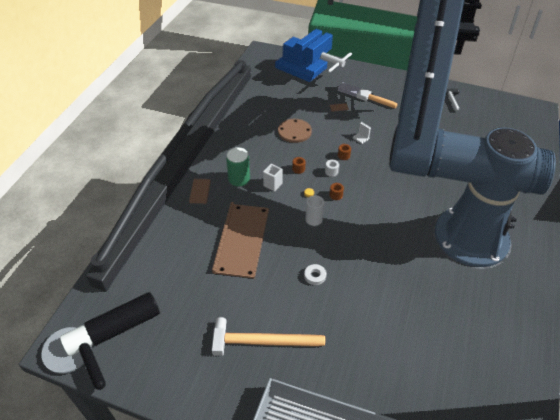

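Top view: base plate (230,187), round flange (437,187), square tube (330,189), ring (205,282), long stub (288,258, in shadow), grey bush (376,257), cleat (459,281), tin (326,140), hammer (105,255).
Look-alikes: for the bush, brown bushes at (367,214), (337,274), (414,266); for the plates, small brown scraps at (286,108), (513,234). There is also a yellow bit at (327,240). I choose the grey bush at (376,257).

```bash
python3 - <<'E'
import cv2
im=cv2.imread("pics/top0.png")
cv2.imwrite("pics/c1.png",cv2.resize(im[165:305,270:480],None,fx=3.8,fy=3.8,interpolation=cv2.INTER_CUBIC))
cv2.imwrite("pics/c2.png",cv2.resize(im[145:305,165:310],None,fx=3.7,fy=3.7,interpolation=cv2.INTER_CUBIC))
E
```

```text
(no output)
```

View pics/c1.png

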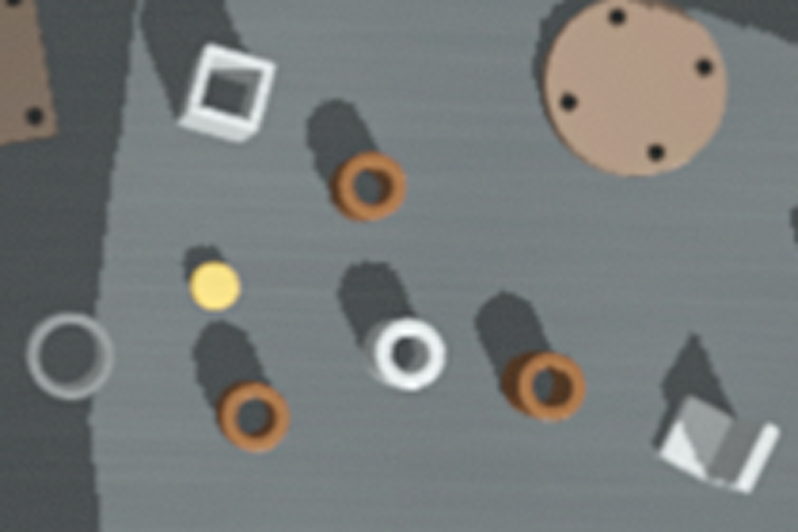

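View pics/c2.png

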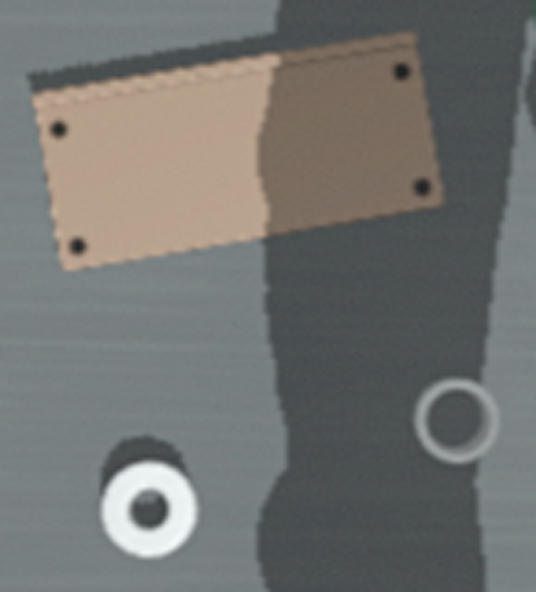

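c1 shows the grey bush's top centred at crop (410,353), the tube top's corners at (207,43), (276,63), (253,127), (187,108), the flange holes and the cleat with its leg on the right. c2 shows the plate holes, the ring at (149,509) and the stub at (457,421). Next I fit the poses and overlay them in both cameras.

```bash
cat > h.py <<'E'
import numpy as np, cv2
from rig import bot, imaging
M={n:imaging.camera_model(n) for n in("top","side")}
def K(m): return np.array([[m["fx"],0,m["cx"]],[0,m["fy"],m["cy"]],[0,0,1]])
def w(px,z,n="top"):
    m=M[n]; p=cv2.undistortPoints(np.array(px,float).reshape(-1,1,2),K(m),m["dist"])[:,0]
    d=np.c_[p,np.ones(len(p))]@m["T"][:3,:3].T; o=m["T"][:3,3]
    return (o+d*((z-o[2])/d[:,2])[:,None])[:,:2]
def proj(P,n="top"):
    m=M[n]; Ti=np.linalg.inv(m["T"])
    return cv2.projectPoints(np.array(P,float).reshape(-1,1,3),cv2.Rodrigues(Ti[:3,:3])[0],Ti[:3,3],K(m),m["dist"])[0][:,0]
def crop(u,x0,y0,s): return (np.array(u,float)+.5)/s-.5+[x0,y0]
def circ(x,y,r,z):
    a=np.linspace(0,2*np.pi,41); return np.c_[x+r*np.cos(a),y+r*np.sin(a),0*a+z]
def rect(x,y,yaw,x0,x1,y0,y1,z):
    c,s=np.cos(yaw),np.sin(yaw); p=np.array([[x0,y0],[x1,y0],[x1,y1],[x0,y1],[x0,y0]])
    q=p@np.array([[c,s],[-s,c]])+[x,y]; return np.c_[q,0*q[:,0]+z]
def over(im,n,shapes,box,s):
    x0,y0,x1,y1=box; o=cv2.resize(im[y0:y1,x0:x1,::-1],None,fx=s,fy=s,interpolation=cv2.INTER_CUBIC)
    for P in shapes:
        q=(proj(P,n)+.5-[x0,y0])*s-.5
        cv2.polylines(o,[np.round(q*8).astype(int)],False,(0,0,255),1,cv2.LINE_AA,3)
    return o
E
python3 - <<'E'
from h import *
c1=lambda u:crop(u,270,165,3.8); c2=lambda u:crop(u,165,145,3.7)
deg=np.degrees
h=w(c2([(58,129),(402,71),(423,187),(78,246)]),.008); e=(h[0]+h[3]-h[1]-h[2]); e2=h[0]+h[1]-h[2]-h[3]
byaw=np.arctan2(-e[0],e[1]); base=h.mean(0); print("base",base,deg(byaw),deg(np.arctan2(e2[1],e2[0])),np.linalg.norm(e)/2,np.linalg.norm(e2)/2)
f=w(c1([(617,16),(704,67),(656,152),(568,101)]),.012).mean(0); print("flange",f)
p=w(c1([(207,43),(276,63),(253,127),(187,108)]),.06); ex=p[0]+p[1]-p[2]-p[3]; ey=p[0]+p[3]-p[1]-p[2]
post=p.mean(0); a1=np.arctan2(ex[1],ex[0]);a2=np.arctan2(-ey[0],ey[1]); pyaw=(a1+a2)/2; print("post",post,deg(a1),deg(a2),np.linalg.norm(ex)/2,np.linalg.norm(ey)/2)
b=w(c1([(410,353)]),.035)[0]; r=w(c2([(149,509)]),.016)[0]; st=w(c2([(457,421)]),.075)[0]
print("bush",b,"ring",r,"stub",st)
t=w(c1([(766,421),(780,430),(750,493),(735,488)]),.05); print("leg top",t, t.mean(0))
print("leg dir", deg(np.arctan2(*(t[0]+t[1]-t[2]-t[3])[::-1])), "foot", w(c1([(690,396),(657,455)]),.008))
S=[circ(*f,.055,.012),rect(*base,byaw,-.055,.055,-.12,.12,.008)*[1,1,1],rect(*post,pyaw,-.02,.02,-.02,.02,.06),rect(*post,pyaw,-.02,.02,-.02,.02,0),
 circ(*b,.02,.035),circ(*b,.02,0),circ(*r,.028,.016),circ(*st,.024,.075),circ(*st,.024,0)]
A=imaging.capture("side"); T=imaging.capture("top")
cv2.imwrite("pics/o1.png",over(A,"side",S,(200,100,400,300),3))
z=cv2.hconcat([over(T,"top",[],(438,262,483,302),8),over(A,"side",[],(345,115,380,155),8)]); cv2.imwrite("pics/cl.png",z)
cv2.imwrite("pics/o2.png",over(T,"top",S,(165,145,475,305),2.5))
E
```

```text
base [0.58927048 0.22382376] 11.37568170008683 11.73738875845431 0.21629166830141172 0.07410498095033669
flange [ 0.60314407 -0.25415594]
post [ 5.88590618e-01 -5.81682735e-04] -17.36864319067764 -14.687740017276838 0.039513183604340765 0.04039326797397803
bush [ 0.43732364 -0.11157081] ring [0.37276932 0.27129539] stub [0.43164443 0.08882973]
leg top [[ 0.40417018 -0.31188305]
 [ 0.39927405 -0.31980475]
 [ 0.36317205 -0.30215623]
 [ 0.36576046 -0.29365107]] [ 0.38309419 -0.30687377]
leg dir -25.712753830257643 foot [[ 0.41538008 -0.28723948]
 [ 0.37976118 -0.26711656]]
```

View pics/o1.png

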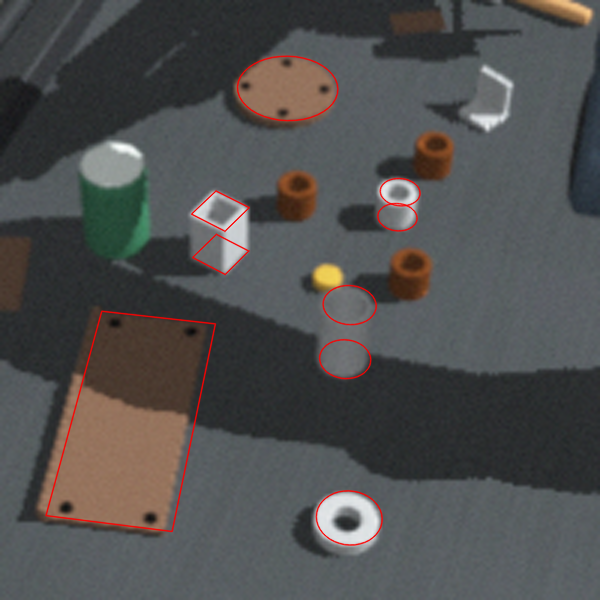

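View pics/cl.png

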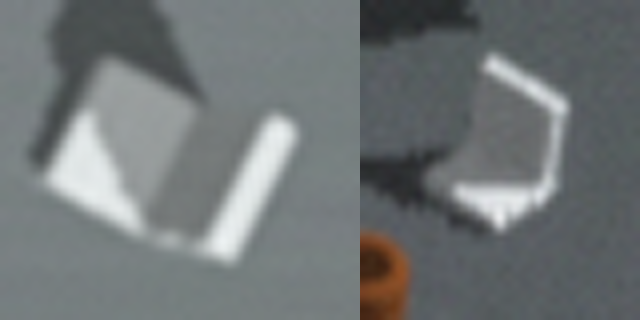

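View pics/o2.png

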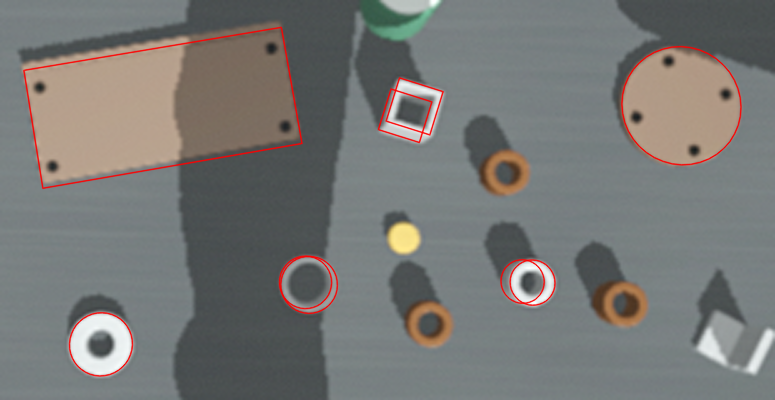

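```bash
python3 - <<'E'
from h import *
from scipy.optimize import least_squares
ct=lambda u:crop(u,438,262,8); cs=lambda u:crop([(a-360,b) for a,b in u],345,115,8)
obsT=[((20,-10,50),(265,112)),((20,-18,50),(298,130)),((-20,-18,50),(237,265)),((-20,-10,50),(203,245)),((20,18,8),(100,57)),((-20,18,8),(45,182))]
obsS=[((-20,-18,50),(567,105)),((20,-10,50),(484,68)),((-20,18,0),(500,232))]
def pts(p,o):
    c,s=np.cos(p[2]),np.sin(p[2]); L=np.array([a for a,_ in o])/1000
    return np.c_[p[0]+c*L[:,0]-s*L[:,1],p[1]+s*L[:,0]+c*L[:,1],L[:,2]]
uT=ct([b for _,b in obsT]); uS=cs([b for _,b in obsS])
f=lambda p:(proj(pts(p,obsT))-uT).ravel()
g=least_squares(f,[.39,-.29,-.45]); p=g.x; print("cleat",p[:2],np.degrees(p[2]),"leg",p[:2]+.014*np.array([np.sin(p[2]),-np.cos(p[2])]),g.fun.round(1))
print("side resid",(proj(pts(p,obsS),"side")-uS).round(1))
print("tin",w([(329,136)],.1), "browns",w([(367,213),(337,273.5),(414,266)],.035).round(3).tolist())
E
```

```text
cleat [ 0.38953105 -0.29361072] -25.32853664122236 leg [ 0.38354173 -0.3062649 ] [ 0.2  0.2 -0.6 -0.3 -0.6 -0.6  0.3  0.2  0.6  0.2  0.1  0.3]
side resid [[ 0.9 -0.5]
 [-0.  -0.4]
 [ 0.4  0.6]]
tin [[0.69066428 0.00986863]] browns [[0.536, -0.087], [0.4, -0.022], [0.421, -0.193]]
```

drive_tool(deltas="75 418 600 -80 -0.557;75 418 600 -80 -0.557;75 418 600 -80 -0.557;75 418 600 -80 -0.557;75 418 600 -80 -0.557;75 418 600 -80 -0.557;75 418 600 -80 -0.557;75 418 600 -80 -0.557;75 418 600 -80 -0.557;75 418 600 -80 -0.557;75 418 600 -80 -0.557;75 418 600 -80 -0.557")

```text
time_s: 1.4
position: [0.5127, -0.1099, 0.1571]
tcp_rot: [[0.961, -0.276, 0.0], [-0.276, -0.961, -0.0], [0.0, 0.0, -1.0]]
force: [0.6, -1.1, 0.1]
opening: 0.857
grasp_force: 0.0
```

drive_tool(deltas="75 75 108 -15 0;75 75 108 -15 0;75 75 108 -15 0;75 75 108 -15 0;75 75 108 -15 0")

```text
time_s: 1.9
position: [0.5864, -0.0032, 0.1418]
tcp_rot: [[0.962, -0.275, -0.001], [-0.275, -0.962, -0.0], [-0.001, 0.001, -1.0]]
force: [-0.6, -0.1, 0.4]
opening: 0.863
grasp_force: 0.0
```

drive_tool(deltas="75 0 0 -50 0;75 0 0 -80 0;75 0 0 -106 0;75 0 0 -106 0;30 0 0 -106 0;30 0 0 -106 0;30 0 0 -106 0;30 0 0 -106 0;30 0 0 -106 0;30 0 0 -106 0")

```text
time_s: 2.9
position: [0.5876, -0.0036, 0.0372]
tcp_rot: [[0.961, -0.277, 0.002], [-0.277, -0.961, 0.0], [0.002, -0.001, -1.0]]
force: [0.8, 1.7, 4.8]
opening: 0.458
grasp_force: 30.0
```

drive_tool(deltas="30 0 0 -0 0;30 0 0 25 0;30 0 0 60 0;30 2 227 60 0.482;30 2 227 60 0.482;30 2 227 60 0.482;30 2 227 60 0.482;30 2 227 60 0.482;30 2 227 60 0.482;30 2 227 60 0.482;30 2 227 60 0.482")

```text
time_s: 4.0
position: [0.5882, 0.2219, 0.0956]
tcp_rot: [[0.98, 0.2, -0.002], [0.2, -0.98, -0.001], [-0.002, 0.001, -1.0]]
force: [-0.3, -0.5, -3.0]
opening: 0.459
grasp_force: 30.0
```

```bash
python3 - <<'E'
from h import *
T=imaging.capture("top");A=imaging.capture("side"); s=bot.read_state(); print(s["position"],np.degrees(np.arctan2(s["tcp_rot"][1][0],s["tcp_rot"][0][0])),s["opening"]*87)
cv2.imwrite("pics/p1.png",cv2.hconcat([over(T,"top",[],(160,140,300,240),2.8),over(A,"side",[],(190,140,320,240),2.8)]))
E
```

```text
[0.58865572 0.22159159 0.09594516] 11.449015121354341 39.5025992447113
```

drive_tool(deltas="30 1 2 -30 0;30 1 2 -44 0;30 1 2 -48 0;30 1 2 -50 0;30 1 2 -50 0;30 1 2 -50 0")

```text
time_s: 4.7
position: [0.5905, 0.2253, 0.0472]
tcp_rot: [[0.98, 0.2, 0.002], [0.2, -0.98, 0.0], [0.002, 0.0, -1.0]]
force: [-0.3, 0.6, -2.9]
opening: 0.459
grasp_force: 30.0
```

drive_tool(deltas="30 -1 -1 -1 0;30 -1 -1 -2 0;30 -1 -1 -2 0;30 -1 -1 -2 0")

```text
time_s: 5.1
position: [0.589, 0.2242, 0.0452]
tcp_rot: [[0.98, 0.201, 0.001], [0.201, -0.98, -0.0], [0.001, 0.0, -1.0]]
force: [-1.8, -0.5, 5.4]
opening: 0.456
grasp_force: 30.0
```

```bash
python3 - <<'E'
from h import *
P=[]
for i in range(6): imaging.capture("top"); P.append(bot.read_state()["position"])
print(np.round(P,4),bot.read_state()["force"])
E
```

```text
[[0.5889 0.2242 0.0452]
 [0.589  0.2242 0.0452]
 [0.589  0.2242 0.0452]
 [0.589  0.2242 0.0452]
 [0.589  0.2242 0.0452]
 [0.589  0.2242 0.0452]] [-1.7550742  -1.29937851  5.58165406]
```

drive_tool(deltas="60 0 0 0 0;60 0 0 0 0;60 0 0 0 0;60 0 0 50 0;75 0 0 60 0;75 -216 47 60 0;75 -216 47 60 0;75 -216 47 60 0;75 -216 47 60 0;75 -216 47 60 0;75 -216 47 60 0;75 -216 47 60 0")

```text
time_s: 6.6
position: [0.3739, 0.2718, 0.1047]
tcp_rot: [[0.98, 0.201, 0.003], [0.201, -0.98, 0.001], [0.003, -0.0, -1.0]]
force: [1.2, 0.7, -0.3]
opening: 0.864
grasp_force: 0.0
```

```bash
python3 - <<'E'
from h import *
T=imaging.capture("top");A=imaging.capture("side"); s=bot.read_state(); print(s["position"],s["time_s"])
S=[rect(.5893,.2238,np.radians(11.5),-.055,.055,-.12,.12,.008),rect(.5893,.2238,np.radians(11.5),-.02,.02,-.02,.02,.068),rect(.5893,.2238,np.radians(11.5),-.02,.02,-.02,.02,.008)]
cv2.imwrite("pics/p2.png",cv2.hconcat([over(T,"top",S,(165,140,295,240),3),over(A,"side",S,(195,185,295,285),3)]))
E
```

```text
[0.37516381 0.27161337 0.104548  ] 6.7
```

View pics/p2.png

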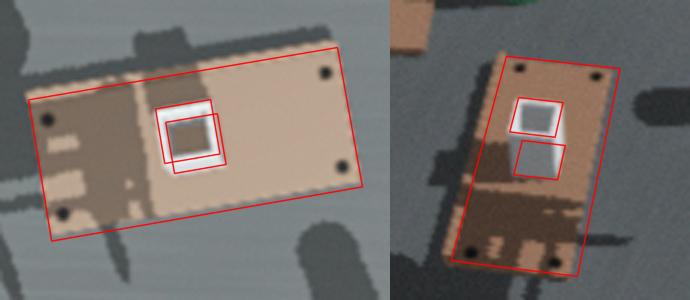

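Both views show the tube standing on the plate's centre and square to it, inside its outline (top crop about (190,137)). Next is the ring.

drive_tool(deltas="75 -2 0 -50 0;75 -2 0 -85 0;75 -2 0 -97 0;75 -2 0 -101 0;75 -2 0 -101 0;45 -2 0 -101 0;45 -2 0 -101 0;45 -2 0 -101 0;45 -2 0 -101 0;45 -2 0 -101 0")

```text
time_s: 7.7
position: [0.3714, 0.2715, 0.0042]
tcp_rot: [[0.98, 0.2, 0.002], [0.2, -0.98, 0.001], [0.002, -0.0, -1.0]]
force: [0.5, -0.3, 5.5]
opening: 0.633
grasp_force: 30.0
```

drive_tool(deltas="45 0 0 20 0;45 0 0 60 0;45 0 0 95 0;45 216 -47 95 0;45 216 -47 95 0;45 216 -47 95 0;45 216 -47 95 0;45 216 -47 95 0;45 216 -47 95 0;45 216 -47 95 0;45 216 -47 95 0")

```text
time_s: 8.8
position: [0.5841, 0.2244, 0.0976]
tcp_rot: [[0.98, 0.201, -0.004], [0.201, -0.98, -0.001], [-0.004, -0.0, -1.0]]
force: [-0.9, -0.0, -2.0]
opening: 0.638
grasp_force: 30.0
```

drive_tool(deltas="45 0 0 -12 0;45 0 0 -22 0;45 0 0 -22 0;45 0 0 -22 0;45 0 0 -22 0")

```text
time_s: 9.3
position: [0.5868, 0.2243, 0.0763]
tcp_rot: [[0.98, 0.201, 0.0], [0.201, -0.98, 0.0], [0.0, -0.0, -1.0]]
force: [-0.2, -0.5, -1.9]
opening: 0.636
grasp_force: 30.0
```

drive_tool(deltas="45 1 0 -2 0;45 1 0 -3 0;45 1 0 -4 0;45 1 0 -4 0;45 1 0 -4 0")

```text
time_s: 9.8
position: [0.5878, 0.2242, 0.0723]
tcp_rot: [[0.98, 0.2, 0.0], [0.2, -0.98, 0.0], [0.0, -0.0, -1.0]]
force: [-0.7, 0.3, -2.5]
opening: 0.641
grasp_force: 30.0
```

drive_tool(deltas="45 0 0 -1 0;45 0 0 -1 0;70 0 0 -1 0;70 0 0 -1 0;70 0 0 -1 0;70 0 0 40 0;70 0 0 70 0;40 -204 -530 70 -0.642;40 -204 -530 70 -0.642;40 -204 -530 70 -0.642;40 -204 -530 70 -0.642;40 -204 -530 70 -0.642")

```text
time_s: 11.0
position: [0.4973, -0.0106, 0.1423]
tcp_rot: [[0.903, -0.429, 0.001], [-0.429, -0.903, -0.0], [0.001, -0.0, -1.0]]
force: [1.1, -1.1, -0.5]
opening: 0.488
grasp_force: 0.0
```

drive_tool(deltas="40 -114 -296 -40 0;40 -114 -296 -40 0;40 -114 -296 -40 0;40 -114 -296 -40 0;40 -114 -296 -40 0;40 -114 -296 -40 0;40 -114 -296 -40 0;40 -114 -296 -40 0;40 -114 -296 -40 0")

```text
time_s: 11.9
position: [0.3836, -0.3048, 0.102]
tcp_rot: [[0.904, -0.427, -0.0], [-0.427, -0.904, 0.001], [-0.001, -0.001, -1.0]]
force: [0.3, -0.8, -0.2]
opening: 0.456
grasp_force: 0.0
```

```bash
python3 - <<'E'
from h import *
T=imaging.capture("top");A=imaging.capture("side"); s=bot.read_state(); print(s["position"],s["time_s"],np.degrees(np.arctan2(s["tcp_rot"][1][0],s["tcp_rot"][0][0])))
S=[circ(.5893,.2238,.028,.084)]
cv2.imwrite("pics/p3.png",cv2.hconcat([over(T,"top",S,(165,140,295,240),3),over(A,"side",S,(195,185,295,285),3)]))
E
```

```text
[ 0.38405247 -0.30359861  0.1022887 ] 12.0 -25.149427349344595
```

View pics/p3.png

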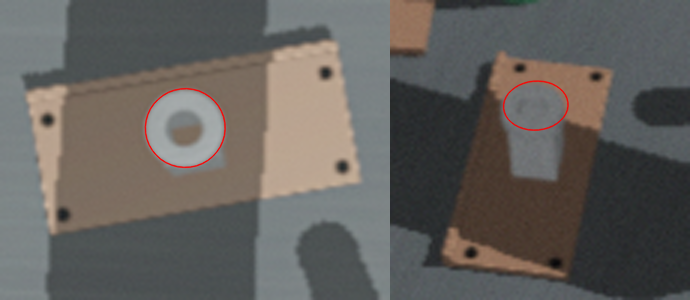

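The ring lies centred on the tube, matching its circle at top crop (185,127). Next is the cleat: first a pinch across the leg to square it, then a grasp by its ends.

drive_tool(deltas="40 -1 -3 -40 0;40 -1 -3 -72 0;40 -1 -3 -72 0;40 -1 -3 -72 0;2 -1 -3 -72 0;2 -1 -3 -72 0;2 -1 -3 -72 0;2 -1 -3 -72 0;2 -1 -3 -72 0;2 -1 -3 -72 0")

```text
time_s: 13.0
position: [0.383, -0.3083, 0.0307]
tcp_rot: [[0.905, -0.426, 0.0], [-0.426, -0.905, -0.001], [0.001, 0.0, -1.0]]
force: [-0.4, 1.0, 4.4]
opening: 0.089
grasp_force: 30.0
```

drive_tool(deltas="40 0 0 0 0;40 0 0 0 0;40 0 0 0 0;40 0 0 40 0;65 0 0 40 1.571;65 0 0 40 1.571;65 0 0 40 1.571;65 0 0 40 1.571;65 0 0 40 1.571;65 0 0 40 1.571;65 0 0 40 1.571;65 0 0 40 1.571")

```text
time_s: 14.2
position: [0.3829, -0.308, 0.0701]
tcp_rot: [[0.721, 0.693, -0.0], [0.693, -0.721, 0.0], [0.0, -0.0, -1.0]]
force: [-0.2, 0.4, -0.0]
opening: 0.745
grasp_force: 0.0
```

drive_tool(deltas="65 0 0 0 0.371;65 0 0 0 0.371;65 0 0 0 0.371;65 0 0 0 0.371;65 0 0 0 0.371;65 0 0 0 0.371")

```text
time_s: 14.8
position: [0.3829, -0.3081, 0.0702]
tcp_rot: [[0.427, 0.904, -0.0], [0.904, -0.427, 0.0], [0.0, -0.0, -1.0]]
force: [-1.0, 0.6, 0.4]
opening: 0.748
grasp_force: 0.0
```

drive_tool(deltas="65 0 0 -30 0;65 0 0 -40 0;65 0 0 -40 0;30 0 0 -40 0;30 0 0 -40 0;30 0 0 -40 0;30 0 0 -40 0;30 0 0 -40 0;30 0 0 -40 0;30 0 0 -40 0")

```text
time_s: 15.8
position: [0.3833, -0.3085, 0.0308]
tcp_rot: [[0.426, 0.905, 0.001], [0.905, -0.426, -0.001], [-0.001, 0.001, -1.0]]
force: [0.3, -0.9, 6.4]
opening: 0.455
grasp_force: 30.0
```

drive_tool(deltas="30 0 0 40 0;30 0 0 90 0;30 196 577 120 0.642;30 196 577 120 0.642;30 196 577 120 0.642;30 196 577 120 0.642;30 196 577 120 0.642;30 196 577 120 0.642;30 196 577 120 0.642;30 196 577 120 0.642;30 196 577 120 0.642;30 196 577 120 0.642")

```text
time_s: 17.0
position: [0.5431, 0.1669, 0.1443]
tcp_rot: [[-0.201, 0.98, -0.002], [0.98, 0.201, -0.0], [-0.0, -0.002, -1.0]]
force: [1.7, -1.0, -1.0]
opening: 0.457
grasp_force: 30.0
```

Remaining: about (+36, +102).

drive_tool(deltas="30 36 102 5 0;30 36 102 5 0;30 36 102 5 0;30 36 102 5 0;30 36 102 -40 0;30 36 102 -70 0;30 36 102 -85 0;30 36 102 -85 0;30 36 102 -85 0")

```text
time_s: 17.9
position: [0.5801, 0.2659, 0.0605]
tcp_rot: [[-0.2, 0.98, 0.0], [0.98, 0.2, -0.0], [-0.0, 0.0, -1.0]]
force: [0.2, 1.0, -1.3]
opening: 0.452
grasp_force: 30.0
```

drive_tool(deltas="30 0 3 -10 0;30 0 3 -18 0;30 0 3 -20 0;30 0 3 -20 0;30 0 3 -20 0")

```text
time_s: 18.4
position: [0.5797, 0.2699, 0.04]
tcp_rot: [[-0.201, 0.98, 0.0], [0.98, 0.201, 0.0], [0.0, 0.0, -1.0]]
force: [0.6, 0.1, -1.3]
opening: 0.455
grasp_force: 30.0
```

drive_tool(deltas="30 0 -1 -1 0;30 0 -1 -2 0;30 0 -1 -2 0;60 0 -1 -2 0;60 0 -1 -2 0;60 0 -1 -2 0;60 0 -1 45 0;60 0 -1 90 0;60 -142 -381 90 0;60 -142 -381 90 0;60 -142 -381 90 0;60 -142 -381 90 0")

```text
time_s: 19.6
position: [0.5089, 0.0801, 0.13]
tcp_rot: [[-0.202, 0.979, 0.001], [0.979, 0.202, -0.0], [-0.0, 0.001, -1.0]]
force: [0.3, -2.0, -0.7]
opening: 0.691
grasp_force: 0.0
```

```bash
python3 - <<'E'
from h import *
print(bot.read_state()["position"])
E
```

```text
[0.50885271 0.08009297 0.13002868]
```

drive_tool(deltas="60 -72 -191 -30 0;60 -72 -191 -30 0;60 -72 -191 -30 0;60 -72 -191 -30 0;60 -72 -191 -30 0;60 -72 -191 -30 0;60 -72 -191 -30 0;60 -72 -191 -30 0")

```text
time_s: 20.4
position: [0.4381, -0.1082, 0.1001]
tcp_rot: [[-0.203, 0.979, 0.0], [0.979, 0.203, 0.0], [-0.0, 0.0, -1.0]]
force: [-0.1, 0.0, -0.5]
opening: 0.687
grasp_force: 0.0
```

```bash
python3 - <<'E'
from h import *
T=imaging.capture("top");A=imaging.capture("side"); s=bot.read_state(); print(s["position"],s["time_s"])
C=np.array([.589,.224]);y=np.radians(11.5);k=C+.06*np.array([-np.sin(y),np.cos(y)])
S=[rect(*k,y,-.02,.02,-.018,-.010,.058),rect(*k,y,-.02,.02,-.018,.018,.016)]
cv2.imwrite("pics/p4.png",cv2.hconcat([over(T,"top",S,(165,140,295,240),3),over(A,"side",S,(195,185,295,285),3)]))
E
```

```text
[ 0.43806743 -0.10817182  0.10007902] 20.5
```

View pics/p4.png

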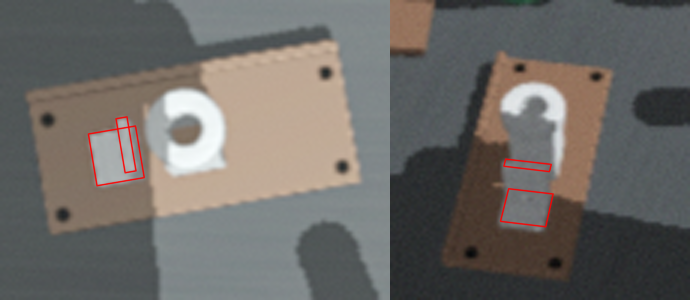

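The cleat stands on its foot left of the tube, matching its outline (top crop about (117,157)). Now the bush.

drive_tool(deltas="60 -1 -3 -50 0;60 -1 -3 -80 0;60 -1 -3 -85 0;60 -1 -3 -85 0;30 -1 -3 -85 0;30 -1 -3 -85 0;30 -1 -3 -85 0;30 -1 -3 -85 0;30 -1 -3 -85 0")

```text
time_s: 21.4
position: [0.4375, -0.1129, 0.016]
tcp_rot: [[-0.2, 0.98, 0.002], [0.98, 0.2, -0.001], [-0.002, 0.002, -1.0]]
force: [0.4, 1.3, 5.9]
opening: 0.453
grasp_force: 30.0
```

drive_tool(deltas="30 0 0 45 0;30 0 0 90 0;30 164 277 90 0;30 164 277 90 0;30 164 277 90 0;30 164 277 90 0;30 164 277 90 0;30 164 277 90 0;30 164 277 90 0;30 164 277 90 0;30 164 277 50 0;30 164 277 30 0")

```text
time_s: 22.6
position: [0.5982, 0.1635, 0.0429]
tcp_rot: [[-0.201, 0.98, -0.004], [0.98, 0.201, -0.001], [-0.0, -0.004, -1.0]]
force: [-1.3, -0.2, -2.4]
opening: 0.456
grasp_force: 30.0
```

drive_tool(deltas="30 1 0 -10 0;30 1 0 -18 0;30 1 0 -18 0;30 1 0 -18 0;30 1 0 -18 0")

```text
time_s: 23.1
position: [0.6025, 0.1643, 0.0281]
tcp_rot: [[-0.2, 0.98, 0.002], [0.98, 0.2, 0.0], [-0.0, 0.002, -1.0]]
force: [-0.0, -0.7, -2.7]
opening: 0.449
grasp_force: 30.0
```

drive_tool(deltas="30 -1 0 -2 0;30 -1 0 -4 0;30 -1 0 -5 0;30 -1 0 -5 0")

```text
time_s: 23.5
position: [0.6009, 0.1645, 0.024]
tcp_rot: [[-0.201, 0.98, 0.001], [0.98, 0.201, -0.0], [-0.0, 0.001, -1.0]]
force: [-3.0, -0.3, 8.3]
opening: 0.452
grasp_force: 30.0
```

drive_tool(deltas="60 0 0 1 0;60 0 0 1 0;60 0 0 1 0;60 0 0 50 0;75 0 0 100 0;75 -169 -76 110 0;75 -169 -76 110 0;75 -169 -76 110 0;75 -169 -76 110 0;75 -169 -76 110 0;75 -169 -76 110 0")

```text
time_s: 24.6
position: [0.4318, 0.0882, 0.1322]
tcp_rot: [[-0.2, 0.98, 0.001], [0.98, 0.2, 0.0], [-0.0, 0.001, -1.0]]
force: [0.7, 0.3, 0.1]
opening: 0.859
grasp_force: 0.0
```

drive_tool(deltas="75 0 0 -40 0;75 0 0 -75 0;75 0 0 -88 0;75 0 0 -88 0;38 0 0 -88 0;38 0 0 -88 0;38 0 0 -88 0;38 0 0 -88 0;38 0 0 -88 0;38 0 0 -88 0")

```text
time_s: 25.6
position: [0.4324, 0.0885, 0.0446]
tcp_rot: [[-0.2, 0.98, 0.002], [0.98, 0.2, 0.0], [-0.0, 0.002, -1.0]]
force: [0.3, 1.0, 6.5]
opening: 0.545
grasp_force: 30.0
```

drive_tool(deltas="38 0 0 40 0;38 0 0 75 0;38 171 -343 75 0;38 171 -343 75 0;38 171 -343 75 0;38 171 -343 75 0;38 171 -343 75 0;38 171 -343 75 0;38 171 -343 75 0;38 171 -343 75 0;38 171 -343 75 0;38 171 -343 50 0")

```text
time_s: 26.8
position: [0.6043, -0.2568, 0.0957]
tcp_rot: [[-0.199, 0.98, 0.005], [0.98, 0.199, -0.003], [-0.004, 0.004, -1.0]]
force: [0.4, -0.4, -3.9]
opening: 0.544
grasp_force: 30.0
```

drive_tool(deltas="38 0 0 -15 0;38 0 0 -30 0;38 0 0 -34 0;38 0 0 -34 0;38 0 0 -34 0")

```text
time_s: 27.3
position: [0.6031, -0.2546, 0.0604]
tcp_rot: [[-0.201, 0.98, 0.001], [0.98, 0.201, -0.001], [-0.001, 0.001, -1.0]]
force: [0.1, 0.6, -4.0]
opening: 0.548
grasp_force: 30.0
```

Target z is about 0.0566. I lower it, release, lift and back off towards the robot's right.

drive_tool(deltas="38 0 0 -2 0;38 0 0 -4 0;38 0 0 -4 0;38 0 0 -4 0;70 0 0 -4 0;70 0 0 -4 0;70 0 0 -4 0;70 0 0 45 0;70 0 0 90 0;70 -190 -190 120 0;70 -190 -190 120 0;70 -190 -190 120 0")

```text
time_s: 28.5
position: [0.4964, -0.3608, 0.1675]
tcp_rot: [[-0.202, 0.979, 0.001], [0.979, 0.202, -0.001], [-0.001, 0.001, -1.0]]
force: [0.7, -1.0, 0.1]
opening: 0.803
grasp_force: 0.0
```

drive_tool(deltas="70 -150 -200 20 0;70 -150 -200 20 0;70 -150 -200 20 0;70 -150 -200 20 0;70 -150 -200 20 0;70 -150 -200 20 0;70 -150 -200 20 0")

```text
time_s: 29.2
position: [0.3459, -0.5609, 0.1864]
tcp_rot: [[-0.198, 0.98, 0.0], [0.98, 0.198, 0.0], [0.0, 0.0, -1.0]]
force: [0.6, 0.3, -0.3]
opening: 0.804
grasp_force: 0.0
```

```bash
python3 - <<'E'
from h import *
T=imaging.capture("top");A=imaging.capture("side"); s=bot.read_state(); print(s["position"],s["time_s"])
y=np.radians(11.5);C=np.array([.5893,.2238]);d=np.array([-np.sin(y),np.cos(y)]);k=C+.06*d;b=C-.06*d;f=(.6031,-.2542)
S=[rect(*k,y,-.02,.02,-.018,.018,.016),circ(*b,.02,.043),circ(*f,.024,.087),circ(*f,.024,.012),circ(*C,.028,.084)]
a=over(T,"top",S,(165,120,475,300),2.4); c=over(A,"side",S,(190,90,390,290),1.5)
cv2.imwrite("pics/p5.png",cv2.vconcat([a,np.zeros((160,744,3),np.uint8)]) if 0 else a); cv2.imwrite("pics/p6.png",over(A,"side",S,(190,90,390,290),3))
E
```

```text
[ 0.34750642 -0.55867384  0.18611422] 29.3
```

View pics/p5.png

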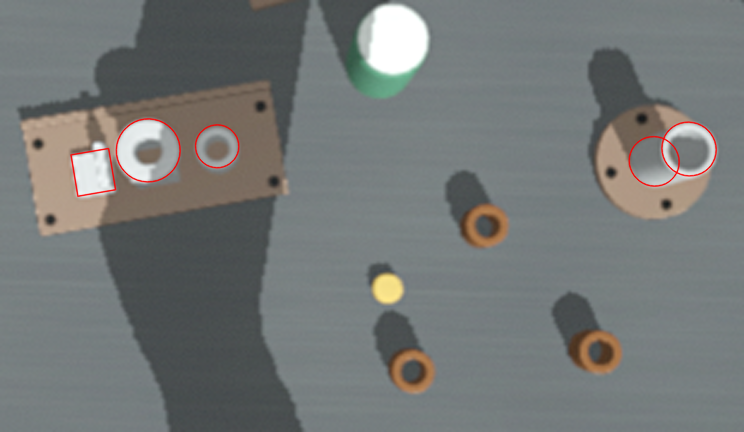

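View pics/p6.png

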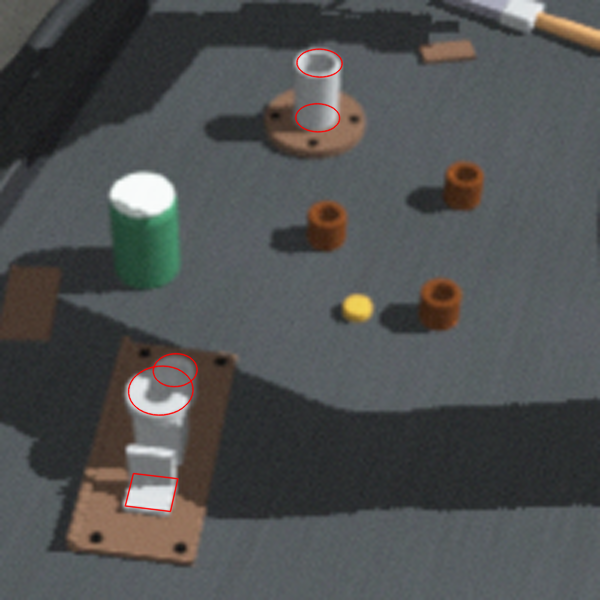

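Both final views show the parts standing on their expected outlines: ring, bush, cleat and stub. The tin, look-alikes and hammer are untouched, so I hand in.

```bash
python3 -c "
from rig import bot; print(bot.hand_in())"
```

```text
the job is handed in; nothing more can be done
None
```

I set all five steel parts out as asked, in the order asked, and handed the job in at about 29 s; both final camera views show each part within roughly 2 mm of where it should be, but the hand-in returned no verdict.

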